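# Free the stub tube from the water filter's push-fit port

### The job

Take the orange stub tube out of the water filter's push-fit port: press the blue release ring down gently and, while it is down, draw the tube straight out - never tug hard at the tube while the ring is up. Then lower the tube into the white ramekin, letting go only once its foot is well down inside, and leave it lying there at rest, with the other things on the shelf left where they are.

Things in the scene. Friction and masses are not known exactly. Their poses are not given: they have to be found in the camera images.
- ring_top (a point): Lowest place for the centre of the raised ring's upper face: 95 mm above the tile, fixed to the filter, z up. The true height differs each time: the blue ring stands 0 to 20 mm above this point (feel for it). It is a flange round the tube, 34 mm outer, 19 mm inner diameter, 8 mm thick, over a grey neck 44 mm wide. Fingertips can straddle the tube, press the flange, close on the tube and lift.
- collet (a joint): How far the ring is pressed down from its raised place, m: 0 up, 0.0085 at its hard stop. Spring: 3 N to start it, 1.2 N more per mm, so 12 N at 0.0075, 13 N fully down. Hidden teeth lock the tube; they clear it from 0.006 down (10 N). Let up above that they lock again, unless the tube has come up 1 mm or more: then they only rub and it can be drawn out. More than 20 N breaks the ring.
- stub_center (a point): Middle of the rigid stub tube, 38.5 mm above its foot; z along the tube to its upper end. 15 mm diameter, 77 mm long, 30 g, orange, grey end cap. Home, it stands upright in the port: foot 50 mm and top 127 mm above the tile, so 12 to 32 mm stick out above the raised ring. About 1 mm side play with the ring down. A tug over 25 N with the ring up damages it.
- stub_foot (a point): Centre of the foot (lower end) of the stub tube, 38.5 mm from its middle.
- ramekin: White ceramic ramekin, round, 90 mm across the rim, 40 mm high, wall 4 mm; origin at the centre of its underside, z up. The tube goes in here. Loose, 200 g.
- filter: The fixed water filter: white box 120 x 110 x 50 mm high with the port on its middle; a lying white cartridge (70 mm diameter, 210 mm long along y, top 74 mm above the tile) is fixed 105 mm from the port along +x. Origin on the tile under the port's axis, z up.
- bowl: Small wooden bowl, 110 mm across, 45 mm high, origin under its centre. Leave alone.
- tumbler: Green plastic tumbler, 72 mm across, 100 mm high, origin under its centre. Leave alone.
- scraper: Steel dish scraper, 220 mm long, lying flat. Leave alone.
- mug: Blue mug, 80 mm across, 90 mm high, origin under its centre. Leave alone.
- toggle (a joint): Toggle switch of the fixed white round tap light (90 mm across, 28 mm high), rad. Leave alone.
There are look-alikes about, which are no part of the job. What is shaped like the ramekin but black or turquoise is not meant.

How it is judged (in metres and radians):
On the way, in this order (a step that is already met when the one before it is completed fails the run):
1. the release ring is pressed down while the tube is still home (value of joint collet above 0.005 m and z of stub_foot in the frame of filter below 0.056 m), for 0.1 s.
2. the tube is clear of the port, held by the fingers (z of stub_foot in the frame of filter above 0.097 m and contact force between the fingers and stub above 0.5 N), for 0.1 s.
3. still held, the tube's foot is well down inside the ramekin (z of stub_foot in the frame of ramekin below 0.028 m and horizontal distance between stub_foot and ramekin below 0.042 m and contact force between the fingers and stub above 0.5 N), for 0.1 s.
At the end, for the whole second after the job is handed in: The stub tube lies at rest inside the ramekin: its middle within 42 mm of the ramekin's axis and less than 50 mm above its underside, foot likewise below 50 mm, slower than 30 mm/s; the release ring is back up to within 1.5 mm; the ramekin stands upright within 0.1 rad (horizontal distance between stub_center and ramekin below 0.042 m and z of each of stub_center, stub_foot in the frame of ramekin below 0.05 m and linear speed of stub below 0.03 m/s and value of joint collet below 0.0015 m and angle between ramekin's own z axis and vertical below 0.1 rad); the robot touches nothing.
It fails at once if the release ring is pushed with more than 20 N (contact force between anything else and collet above 20 N).
It fails at once if the tube is tugged with more than 25 N while the ring is up (value of joint collet below 0.003 m and z of stub_foot in the frame of filter below 0.054 m and contact force between stub and filter above 25 N).
It fails at once if the ramekin is knocked with more than 25 N or shoved more than 30 mm (contact force between the fingers and ramekin above 25 N or distance of ramekin from where it was at the start of the episode above 0.03 m).
It fails at once if another thing on the shelf is moved more than 20 mm or the light is switched (distance of any of bowl, tumbler, scraper, mug from where it was at the start of the episode above 0.02 m or value of joint toggle above 0.3 rad).
It also fails if it takes over 45 s, if anything falls off the work surface, if the arm or the gripper's body presses on something with over 40 N, if the wrist force passes 120 N, or if a joint passes its speed limit or range.

### The arm

A 6-joint arm with a two-finger parallel gripper is mounted at the origin on the work surface. World frame = base frame: x ahead of the robot, y to its left, z up, the work surface at z = 0. Lengths are in m, angles in degrees, forces in N, time in s.
With the tool pointing down it reaches from about 0.35 to 0.725 m from the base axis. Payload 4.3 kg.
Tool frame: the origin (TCP) lies at the very end of the fingers, on their centre line; the grasp point (between the pads) lies 19 mm behind it; z points along the fingers, x is the direction in which the jaws open and shut, and the axes are right-handed (so a half turn about z gives the same grasp; the last joint's range is limited). The gripper opens to 85 mm and grips with 20 to 120 N. Pads are 22 mm wide; open, the fingers measure 114 mm over their backs; the gripper's body (76 mm by 85 mm) begins 54 mm behind the grasp point. The pads swing forward as they close: fully open they stand 13 mm farther back than shut.
Start: joints at [-69.975, 21.618, 4.641, 73.018, 0, 83.68], TCP at [0.255, -0.515, 0.206] pointing down, gripper open.
Joint ranges: [-156.06, 156.06], [-48.1, 94.91], [-58.44, 69.94], [-101.28, 121.22], [-78.64, 73.56], [-180, 180]. Speed limits (degrees/s): [147.25, 147.25, 180, 180, 180, 180].

### API

Orientations are given as [roll, pitch, yaw] about the fixed x, y, z axes, in that order (R = Rz(yaw) Ry(pitch) Rx(roll)).
In Python, from rig import arm gives the robot as it stands. The module is installed in compiled form; this text tells all that it offers.
- The arm moves only by the tool play_rows, never from a script. Its argument "motion" is one flat list of numbers, 7 for each row, row after row: the shift along the tool's x, y, z normalised to -1 to 1, where 1 is 15 cm, then the turn, a rotation vector about the tool's x, y, z normalised to -1 to 1, where 1 is 30 degrees, then the finger opening in mm, from 0 to 85.4. In form: [tx, ty, tz, ax, ay, az, claw, tx, ty, tz, ax, ay, az, claw, ...]. A call has 1 to 12 rows; each row is the pose to reach, as a shift and turn from the pose measured when the call began, along the tool's axes at that moment; what a row does not reach only later rows make up. A row lasts 1/12 s, in which the tool goes at most 41.7 mm and 7.16 degrees, less where a joint would pass 70% of its speed; a pose out of reach is approached as far as the arm can. A call with a number of a shift or a turn outside -1 to 1 is refused whole. A call with a gripper value outside its range is refused whole. The fingers move at their own pace and stop on an object; "squeeze" is the grip in N (left out, the last holds). Time passes only in rows, so rows that repeat a pose let the fingers close. It gives the time, the measured TCP pose, the force and the opening at its end, in the units of the state.
- arm.read_state(): the state, without advancing time (a new reading comes with each control period).
- arm.capture(name): name is "side" or "top"; returns a dict with "frame" (384x512x3 uint8, red, green, blue), "depth" (384x512 float32, m along the optical axis (not along the pixel's ray), 0 where there is no reading), "vfov" (degrees; the focal length in pixels is half the picture's height over the tangent of half this angle, whatever the lens; pixels are square), "cx", "cy" (the principal point, pixels), "cam_to_world" (4x4, takes a point from camera to world coordinates). Camera axes: x right, y down, z forward; pixel columns grow to the right and rows downward; lengths in m; the calibration is good to about 2 mm. A picture is of the moment at which its call begins.
- arm.job_done(): hands the job in, once; it reports no verdict.
The state is a dict: "time_s": time; "joints": joint angles; "qvel": joint speeds; "joint_torque": joint torques, N m; "eef_pos": TCP position; "tcp_rot": TCP orientation; "wrist_force": force on the tool from outside, world axes, zero at the start; "torque": the same for the moment, N m; "grip_width": opening from 0.0 (shut) to 1.0 (fully open).
Only numpy, scipy, OpenCV 4.12 (cv2) and the standard library are available. Lean on these libraries where they do the work, as an engineer would, in place of code of your own. Each camera call takes 0.05 s, during which the arm holds its last target.

## Working session

There is one attempt and no reset: what is moved stays moved. The work goes in short steps, Python scripts to look and compute and a tool call to move; the robot and the scene stay as the last step left them, time stands still between calls to the robot, and variables do not carry over. Pictures are saved under pics/ and viewed, and the job is handed in when it is done.

Besides the shell and the picture viewer there is one more tool, called as name(argument=value, ...), one argument or row to a line, values as JSON. play_rows: Moves the arm, as the interface text tells. Scaled input: -1 to 1 covers 15 cm each way for a shift and 30 degrees each way for a turn. Its arguments: {"type":"object","properties":{"motion":{"type":"array","items":{"type":"number"}},"squeeze":{"type":"number"}},"required":["motion"]}

```bash
mkdir -p pics; cat > h.py <<'E'
import numpy as np,cv2
from rig import arm
def cap(n,save=None):
    c=arm.capture(n); 
    if save: cv2.imwrite('pics/'+save,cv2.cvtColor(c['frame'],cv2.COLOR_RGB2BGR)); np.savez('pics/'+save+'.npz',**{k:np.array(v) for k,v in c.items()})
    return c
def world(c):
    d=c['depth'];h,w=d.shape;f=h/2/np.tan(np.radians(float(c['vfov']))/2)
    u,v=np.meshgrid(np.arange(w),np.arange(h))
    P=np.stack([(u-c['cx'])/f*d,(v-c['cy'])/f*d,d,np.ones_like(d)],-1)
    P=P@np.array(c['cam_to_world']).T
    P[d==0]=np.nan
    return P[...,:3]
E
python3 - <<'E'
from h import *
print(arm.read_state())
for n in('side','top'):
    c=cap(n,n+'0.png');print(n,c['vfov'],c['cx'],c['cy'],np.round(c['cam_to_world'],3).tolist())
E
```

```text
{'time_s': 0.0, 'joints': array([-6.99750176e+01,  2.16635096e+01,  4.56469118e+00,  7.30166835e+01,
        8.67467694e-04,  8.36811678e+01]), 'qvel': array([-0.04980938, -0.08375332, -0.03254798,  0.05897285,  0.07158035,
       -0.01590295]), 'joint_torque': array([ 2.64830967e-03, -4.63600874e+01,  2.69875038e+01,  2.06303399e-02,
        4.65260359e-05, -4.12013549e-06]), 'eef_pos': array([ 0.25494438, -0.51463454,  0.20515671]), 'tcp_rot': array([-1.79986426e+02,  1.14704758e-01, -6.36561727e+01]), 'wrist_force': array([-0.31279911,  0.49825367, -0.34032076]), 'torque': array([-0.02042033, -0.01004212,  0.00681097]), 'grip_width': 0.9975160285244472}
side 45.402970876713056 258.44657717671913 192.67586466803317 [[-0.979, -0.089, 0.186, 0.267], [-0.205, 0.523, -0.827, 1.337], [-0.023, -0.848, -0.53, 0.894], [0.0, 0.0, 0.0, 1.0]]
top 43.84273673514383 257.6905928598682 187.03954229911105 [[-0.022, -0.996, 0.085, 0.409], [-1.0, 0.023, 0.01, 0.031], [-0.012, -0.084, -0.996, 1.723], [0.0, 0.0, 0.0, 1.0]]
```

View pics/side0.png

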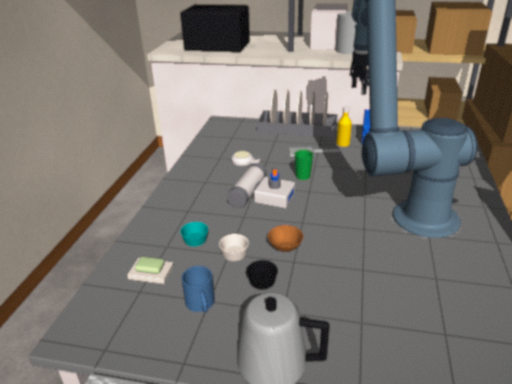

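View pics/top0.png

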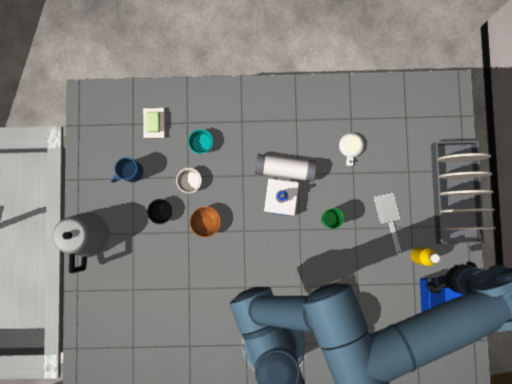

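Candidates in the top view: the white ramekin is at (189,180). Its look-alikes are turquoise at (201,141) and black at (159,211), and the tap light is round and white at (351,145). The port with the blue ring and orange tube is at (282,196). I choose the white ramekin and that port, and will check both in a crop.

```bash
python3 - <<'E'
from h import *
s=np.load('pics/side0.png.npz');t=np.load('pics/top0.png.npz')
cr=lambda c,x,y,w,h,k:cv2.resize(cv2.cvtColor(c['frame'][y:y+h,x:x+w],cv2.COLOR_RGB2BGR),None,fx=k,fy=k,interpolation=cv2.INTER_CUBIC)
a=cr(t,170,120,160,120,4);b=cr(s,210,150,120,120,4)
cv2.imwrite('pics/c1.png',cv2.resize(a,(640,480)));cv2.imwrite('pics/c2.png',b)
P=world(t);Q=world(s)
# ramekin
for nm,(u0,v0) in dict(ram=(189,180)).items():
    m=P[v0-18:v0+18,u0-18:u0+18].reshape(-1,3); r=m[m[:,2]>0.034];r=r[r[:,2]<.05]
    (x,y),rad=cv2.minEnclosingCircle(r[:,:2].astype(np.float32)); print(nm,x,y,rad,r[:,2].max(),len(r))
for v in range(186,208,2): print(v,[tuple(np.round(P[v,u],3)) for u in range(274,292,3)])
# filter box top
for nm,W in(('top',P),('side',Q)):
    m=W.reshape(-1,3);k=(abs(m[:,2]-.05)<.005)&(np.hypot(m[:,0]-P[196,282,0],m[:,1]-P[196,282,1])<.1)
    q=m[k];r=cv2.minAreaRect((q[:,:2]*1000).astype(np.float32));print(nm,k.sum(),r)
    hsv=cv2.cvtColor((t if nm=='top' else s)['frame'],cv2.COLOR_RGB2HSV).reshape(-1,3)
    near=np.hypot(m[:,0]-P[196,282,0],m[:,1]-P[196,282,1])<.05
    bl=near&(hsv[:,0]>105)&(hsv[:,0]<130)&(hsv[:,1]>120)
    og=near&(hsv[:,0]<20)&(hsv[:,1]>100)
    for n2,k in(('blue',bl),('or',og)): print(nm,n2,k.sum(),np.round(np.percentile(m[k],[5,50,95],axis=0),4).tolist() if k.any() else '')
E
```

```text
ram 0.5803940296173096 0.29506218433380127 0.0449632927775383 0.048195870625919346 105
186 [(np.float64(0.553), np.float64(-0.009), np.float64(0.053)), (np.float64(0.553), np.float64(-0.02), np.float64(0.051)), (np.float64(0.553), np.float64(-0.03), np.float64(0.054)), (np.float64(0.553), np.float64(-0.041), np.float64(0.049)), (np.float64(0.552), np.float64(-0.051), np.float64(0.055)), (np.float64(0.552), np.float64(-0.062), np.float64(0.048))]
188 [(np.float64(0.546), np.float64(-0.009), np.float64(0.053)), (np.float64(0.546), np.float64(-0.02), np.float64(0.047)), (np.float64(0.546), np.float64(-0.03), np.float64(0.052)), (np.float64(0.545), np.float64(-0.041), np.float64(0.054)), (np.float64(0.546), np.float64(-0.051), np.float64(0.049)), (np.float64(0.545), np.float64(-0.062), np.float64(0.054))]
190 [(np.float64(0.539), np.float64(-0.009), np.float64(0.055)), (np.float64(0.539), np.float64(-0.02), np.float64(0.048)), (np.float64(0.538), np.float64(-0.03), np.float64(0.057)), (np.float64(0.538), np.float64(-0.04), np.float64(0.054)), (np.float64(0.538), np.float64(-0.051), np.fl
[... 2780 characters left out ...]
p.float64(0.052)), (np.float64(0.482), np.float64(-0.039), np.float64(0.061)), (np.float64(0.482), np.float64(-0.049), np.float64(0.056)), (np.float64(0.482), np.float64(-0.06), np.float64(0.056))]
top 771 ((524.1912841796875, -35.08489990234375), (128.1580810546875, 138.57818603515625), 80.60485076904297)
top blue 57 [[0.501, -0.048, 0.0805], [0.5148, -0.034, 0.0989], [0.5326, -0.0206, 0.104]]
top or 0 
side 493 ((525.1552734375, -37.159446716308594), (122.4941635131836, 139.810791015625), 82.38516998291016)
side blue 37 [[0.5032, -0.0367, 0.0781], [0.5161, -0.0267, 0.0902], [0.5284, -0.0204, 0.0992]]
side or 24 [[0.5098, -0.0375, 0.0992], [0.515, -0.0323, 0.1101], [0.5207, -0.0284, 0.121]]
```

View pics/c1.png

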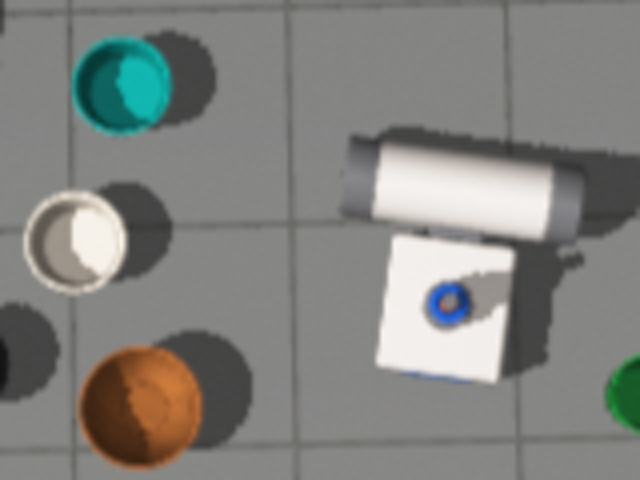

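View pics/c2.png

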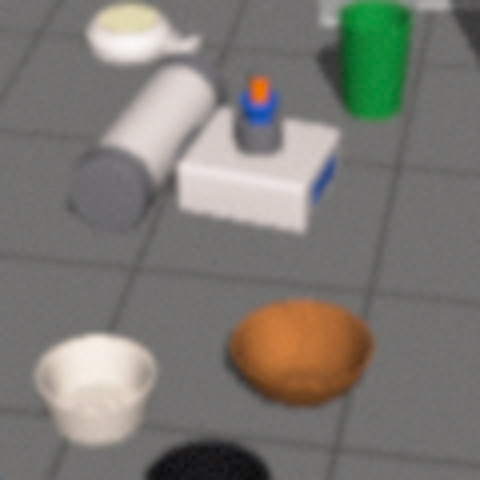

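The crops confirm it: the white ramekin, and the blue ring with the orange stub on the white box. Next I need a precise port position.

```bash
cat >> h.py <<'E'
from scipy.spatial.transform import Rotation as R
def ray(c,u,v,z):
    h=384;f=h/2/np.tan(np.radians(float(c['vfov']))/2);T=np.array(c['cam_to_world'])
    d=T[:3,:3]@np.array([(u-float(c['cx']))/f,(v-float(c['cy']))/f,1]);return T[:3,3]+d*(z-T[2,3])/d[2]
def proj(c,p):
    h=384;f=h/2/np.tan(np.radians(float(c['vfov']))/2);T=np.linalg.inv(np.array(c['cam_to_world']))
    q=T[:3,:3]@np.array(p)+T[:3,3];return q[0]/q[2]*f+float(c['cx']),q[1]/q[2]*f+float(c['cy'])
def go(p,rpy):
    s=arm.read_state();r0=R.from_euler('xyz',s['tcp_rot'],degrees=True)
    t=r0.inv().apply(np.array(p)-s['eef_pos']);w=(r0.inv()*R.from_euler('xyz',rpy,degrees=True)).as_rotvec(degrees=True)
    print('t',np.round(t/.15,4),'w',np.round(w/30,4),'pos',np.round(s['eef_pos'],4),'rpy',np.round(s['tcp_rot'],2))
E
python3 - <<'E'
from h import *
s=np.load('pics/side0.png.npz');t=np.load('pics/top0.png.npz')
# white box contour (top): corners at z=.05, excluding
g=cv2.cvtColor(t['frame'],cv2.COLOR_RGB2HSV)
def blueC(c,u0,v0,r):
    f=c['frame'].astype(int);m=np.zeros(f.shape[:2],np.uint8)
    w=(f[...,2]-f[...,0]).clip(0).astype(float); w[:v0-r]=0;w[v0+r:]=0;w[:,:u0-r]=0;w[:,u0+r:]=0;w[w<40]=0
    return w
w=blueC(t,282,196,7);ys,xs=np.nonzero(w);print('extent',xs.min(),xs.max(),ys.min(),ys.max())
(cx,cy),r=cv2.minEnclosingCircle(np.stack([xs,ys],1).astype(np.float32));print(cx,cy,r, ray(t,cx,cy,.1), 'wc',ray(t,(w*np.indices(w.shape)[1]).sum()/w.sum(),(w*np.indices(w.shape)[0]).sum()/w.sum(),.1))
f=s['frame'].astype(int)
print('side cols around 275,rows');
for v in range(164,190): print(v,[tuple(f[v,u]) for u in range(270,281,2)])
for z in(.127,.115,.105,.095): print(z,proj(s,(.515,-.033,z)),proj(t,(.515,-.033,z)))
P=world(t);m=P.reshape(-1,3)
gb=(g[...,1].reshape(-1)<40)&(g[...,2].reshape(-1)>170)&(abs(m[:,2]-.052)<.02)&(np.hypot(m[:,0]-.515,m[:,1]+.033)<.1)
r=cv2.minAreaRect((m[gb][:,:2]*1000).astype(np.float32));print(r)
k=gb;print('z box',np.median(m[k][:,2]), 'tile',np.nanmedian(P[215:225,250:300,2]))
E
```

```text
extent 277 286 191 200
281.5 195.5 5.147915363311768 [ 0.51612209 -0.03276598  0.1       ] wc [ 0.51552089 -0.03223391  0.1       ]
side cols around 275,rows
164 [(np.int64(111), np.int64(110), np.int64(109)), (np.int64(114), np.int64(111), np.int64(113)), (np.int64(110), np.int64(110), np.int64(109)), (np.int64(112), np.int64(113), np.int64(111)), (np.int64(109), np.int64(109), np.int64(108)), (np.int64(112), np.int64(111), np.int64(110))]
165 [(np.int64(113), np.int64(113), np.int64(110)), (np.int64(112), np.int64(113), np.int64(110)), (np.int64(113), np.int64(112), np.int64(111)), (np.int64(114), np.int64(112), np.int64(113)), (np.int64(113), np.int64(112), np.int64(111)), (np.int64(115), np.int64(112), np.int64(112))]
166 [(np.int64(111), np.int64(113), np.int64(111)), (np.int64(112), np.int64(111), np.int64(110)), (np.int64(109), np.int64(109), np.int64(110)), (np.int64(112), np.int64(111), np.int64(110)), (np.int64(115), np.int64(115), np.int64(115)), (np.int64(113), np.int64(112), np.int64(109))]
167 [(np.int64(115), np.int64(111), np.int64(111)), (np.int64(107), np.int64(105)
[... 6401 characters left out ...]
int64(195))]
0.127 (np.float64(274.5608094033399), np.float64(167.11450311207642)) (np.float64(281.880591227819), np.float64(195.29517541822503))
0.115 (np.float64(274.5773352846478), np.float64(170.14795389588238)) (np.float64(281.744624680948), np.float64(195.53372629713994))
0.105 (np.float64(274.59100629793056), np.float64(172.65737201316216)) (np.float64(281.6328518523885), np.float64(195.72982972923626))
0.095 (np.float64(274.6045868656981), np.float64(175.150188170512)) (np.float64(281.52244507575284), np.float64(195.9235364476218))
((535.0133056640625, -37.00751495361328), (127.72745513916016, 158.3064422607422), 81.43043518066406)
z box 0.05190087986036063 tile 0.0009215116800891376
```

```bash
python3 - <<'E'
from h import *
for k in (1,):
  go((.32,-.40,.20),(180,0,-35)); go((.516,-.033,.2),(180,0,0))
E
```

```text
t [-0.4928 -0.728   0.0362] w [-0.0012  0.0033 -0.9553] pos [ 0.2549 -0.5147  0.2053] rpy [-1.7999e+02  1.0000e-01 -6.3660e+01]
t [-2.1057 -2.9846  0.0395] w [-0.0022  0.0029 -2.122 ] pos [ 0.2549 -0.5147  0.2053] rpy [-1.7999e+02  1.0000e-01 -6.3660e+01]
```

play_rows(
  motion=[-0.493,-0.728,0.036,0,0.003,-0.955,40,-0.493,-0.728,0.036,0,0.003,-0.955,40,-0.493,-0.728,0.036,0,0.003,-0.955,40,-0.493,-0.728,0.036,0,0.003,-0.955,40,-0.493,-0.728,0.036,0,0.003,-0.955,40],
  squeeze=25,
)

```text
time_s: 0.52
eef_pos: [0.3207, -0.3969, 0.1996]
tcp_rot: [-179.9, 0.1, -34.7]
wrist_force: [-0.7, -0.3, -0.2]
grip_width: 0.471
```

```bash
python3 - <<'E'
from h import *
go((.385,-.27,.20),(180,0,-8)); go((.516,-.033,.2),(180,0,0))
E
```

```text
t [-1.289e-01 -9.397e-01 -8.000e-04] w [-0.0042  0.0024 -0.8889] pos [ 0.3207 -0.3969  0.1996] rpy [-1.7989e+02  1.0000e-01 -3.4670e+01]
t [-0.3092 -2.736   0.0028] w [-0.0044  0.0021 -1.1555] pos [ 0.3207 -0.3969  0.1996] rpy [-1.7989e+02  1.0000e-01 -3.4670e+01]
```

play_rows(
  motion=[-0.129,-0.94,0,-0.004,0.002,-0.89,40,-0.129,-0.94,0,-0.004,0.002,-0.89,40,-0.129,-0.94,0,-0.004,0.002,-0.89,40,-0.129,-0.94,0,-0.004,0.002,-0.89,40,-0.129,-0.94,0,-0.004,0.002,-0.89,40],
)

```text
time_s: 0.93
eef_pos: [0.3859, -0.2675, 0.1998]
tcp_rot: [-179.9, 0.0, -7.8]
wrist_force: [-0.1, -0.2, -0.0]
grip_width: 0.465
```

```bash
python3 - <<'E'
from h import *
go((.46,-.14,.18),(180,0,0)); go((.516,-.033,.2),(180,0,0))
E
```

```text
t [ 0.3743 -0.9091  0.1331] w [-0.0026  0.0004 -0.2595] pos [ 0.3859 -0.2675  0.1998] rpy [-1.7992e+02  2.0000e-02 -7.7900e+00]
t [ 6.4760e-01 -1.6666e+00  7.0000e-04] w [-0.0026  0.0004 -0.2595] pos [ 0.3859 -0.2675  0.1998] rpy [-1.7992e+02  2.0000e-02 -7.7900e+00]
```

play_rows(
  motion=[0.374,-0.909,0,-0.003,0,-0.26,30,0.374,-0.909,0,-0.003,0,-0.26,30,0.374,-0.909,0,-0.003,0,-0.26,30,0.374,-0.909,0,-0.003,0,-0.26,30,0.374,-0.909,0,-0.003,0,-0.26,30],
)

```text
time_s: 1.35
eef_pos: [0.4619, -0.1383, 0.1998]
tcp_rot: [-180.0, -0.0, 0.0]
wrist_force: [0.6, 0.4, 0.2]
grip_width: 0.354
```

```bash
python3 - <<'E'
from h import *
go((.516,-.033,.15),(180,0,0))
E
```

```text
t [ 0.3604 -0.7015  0.3328] w [-0.0012 -0.0016  0.0003] pos [ 0.4619 -0.1383  0.1998] rpy [-1.7997e+02 -5.0000e-02  1.0000e-02]
```

play_rows(
  motion=[0.36,-0.702,0.0,0,0,0,30,0.36,-0.702,0.0,0,0,0,30,0.36,-0.702,0.0,0,0,0,30,0.36,-0.702,0.2,0,0,0,30,0.36,-0.702,0.34,0,0,0,30,0.36,-0.702,0.34,0,0,0,30,0.36,-0.702,0.34,0,0,0,30],
)

```text
time_s: 1.93
eef_pos: [0.5148, -0.0344, 0.1479]
tcp_rot: [-180.0, 0.1, -0.2]
wrist_force: [0.7, 0.3, -0.2]
grip_width: 0.352
```

```bash
python3 - <<'E'
from h import *
print(arm.read_state()['eef_pos'],arm.read_state()['wrist_force'])
c=cap('side','s1.png')
f=cv2.cvtColor(c['frame'],cv2.COLOR_RGB2BGR)
cv2.imwrite('pics/s1c.png',cv2.resize(f[130:205,225:325],None,fx=7,fy=7,interpolation=cv2.INTER_CUBIC))
e=arm.read_state()['eef_pos'];print(proj(c,e),proj(c,(.516,-.033,.127)))
c=cap('top','t1.png')
f=cv2.cvtColor(c['frame'],cv2.COLOR_RGB2BGR)
cv2.imwrite('pics/t1c.png',cv2.resize(f[160:235,232:332],None,fx=7,fy=7,interpolation=cv2.INTER_CUBIC))
E
```

```text
[ 0.51483641 -0.03440766  0.14791564] [ 0.65505908  0.27229968 -0.22712279]
(np.float64(274.35279966072517), np.float64(161.19796184481507)) (np.float64(274.27577979423893), np.float64(167.09169954988715))
```

View pics/s1c.png

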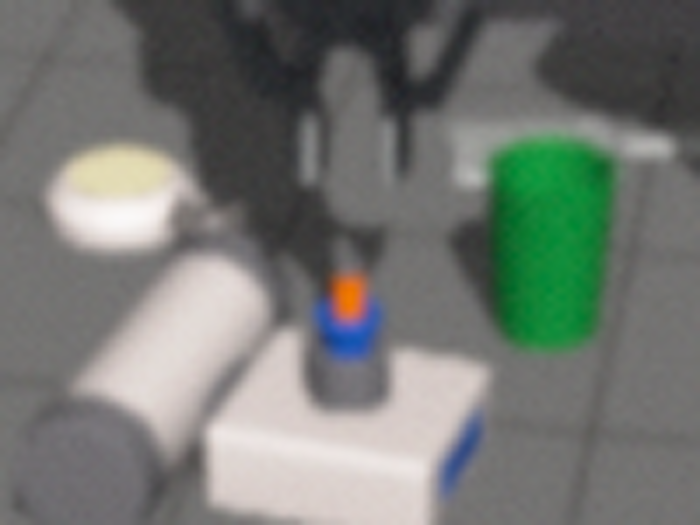

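View pics/t1c.png

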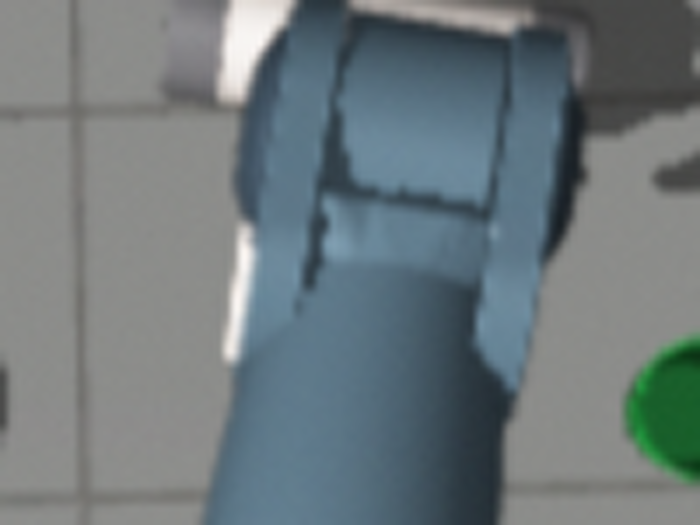

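The side crop shows the fingers straddling the tube's line: pads at crop x≈318 and 382, tube at ≈349. I'll measure this at sub-pixel precision.

```bash
python3 - <<'E'
from h import *
c=np.load('pics/s1.png.npz');f=c['frame'].astype(int)
g=f.sum(2)//3
for v in range(146,162): print(v,g[v,262:290])
o=(f[...,0]-f[...,2]).clip(0)
for v in range(169,176): print(v,(o[v,268:282]*np.arange(268,282)).sum()/o[v,268:282].sum(), o[v,268:282])
b=(f[...,2]-f[...,0]).clip(0)
for v in range(175,181): print(v,(b[v,266:284]*np.arange(266,284)).sum()/b[v,266:284].sum())
E
```

```text
146 [ 61  61  57  57  50  56  76  85  72  75  89 103 111 112 113 112 107  89
  79  66  51  64  85  95  99 102 109 115]
147 [ 59  62  59  55  54  67  94 105  86  73  90 106 114 115 114 114 108 110
 107  83  55  73  98 110 112 110 119 126]
148 [ 60  62  60  58  54  73 106 120  92  74  90 105 114 113 114 114 113 120
 125  96  60  72  99 113 112 117 122 133]
149 [ 57  61  60  57  57  78 108 124  95  75  96 111 114 115 115 115 112 122
 128  98  59  74 101 114 114 115 123 135]
150 [ 59  60  61  60  60  78 113 127  97  78  98 112 113 115 115 114 114 122
 131  98  60  75 100 114 114 113 119 131]
151 [ 59  62  60  55  59  76 112 127  99  79  99 111 115 116 115 114 114 122
 129  95  62  74 101 113 115 114 115 127]
152 [ 61  58  64  60  57  77 115 125  96  80 102 112 114 113 115 114 114 123
 127  98  66  80 101 111 114 115 115 124]
153 [ 62  61  61  59  61  77 116 128 100  82 105 113 114 118 114 113 109 122
 128  99  69  83 104 113 114 116 115 126]
154 [ 60  61  59  58  64  80 114 128 103  95 106 114 115 115 114 113 114 122
 128 101  82  93 107 114 112 115 113 133]
155 [ 63  60  61  59  63  79 
[... 756 characters left out ...]
9 107
 107 109 112 114 113 112 111 113 112 110]
169 274.3609865470852 [ 3  3  0 15 50 74 85 91 78 35  6  1  3  2]
170 274.29151291512915 [  2   1   4  22  85 152 177 175 129  52   9   1   0   4]
171 274.26023084994756 [  2   0   0  16  91 189 231 232 142  46   1   0   0   3]
172 274.2994152046784 [  2   0   0   0  59 176 235 230 131  21   0   0   0   1]
173 274.33514246947084 [  0   0   0   0  24 149 234 216 114   0   0   0   0   0]
174 274.41864716636195 [  0   0   0   0   0 113 180 166  88   0   0   0   0   0]
175 274.26 [ 0  0  0  0  0 26 64 55  5  0  0  0  0  0]
175 274.1764705882353
176 274.38290398126463
177 274.4081826831589
178 274.43105209397345
179 274.4611819235226
180 274.4171875
```

```bash
python3 - <<'E'
from h import *
c=np.load('pics/s1.png.npz');P=world(c)
for v in range(144,164,1): print(v,[tuple(np.round(P[v,u],3).tolist()) for u in (268,269,270,279,280,281)])
E
```

```text
144 [(0.535, -0.021, 0.22), (0.532, -0.023, 0.219), (0.53, -0.034, 0.214), (0.498, -0.021, 0.222), (0.494, -0.019, 0.224), (0.491, -0.023, 0.222)]
145 [(0.534, -0.019, 0.217), (0.532, -0.023, 0.215), (0.53, -0.032, 0.211), (0.571, -0.456, 0.002), (0.493, -0.017, 0.221), (0.49, -0.015, 0.223)]
146 [(0.536, -0.027, 0.209), (0.532, -0.026, 0.21), (0.529, -0.027, 0.21), (0.499, -0.029, 0.211), (0.495, -0.027, 0.212), (0.491, -0.023, 0.215)]
147 [(0.536, -0.03, 0.204), (0.533, -0.027, 0.206), (0.53, -0.029, 0.205), (0.498, -0.021, 0.211), (0.495, -0.026, 0.209), (0.492, -0.026, 0.209)]
148 [(0.535, -0.024, 0.203), (0.532, -0.024, 0.203), (0.528, -0.021, 0.205), (0.497, -0.019, 0.209), (0.495, -0.027, 0.205), (0.491, -0.025, 0.206)]
149 [(0.535, -0.021, 0.201), (0.532, -0.024, 0.2), (0.528, -0.023, 0.201), (0.498, -0.023, 0.203), (0.495, -0.025, 0.202), (0.492, -0.031, 0.2)]
150 [(0.534, -0.017, 0.199), (0.532, -0.025, 0.196), (0.529, -0.025, 0.196), (0.498, -0.026, 0.198), (0.495, -0.027, 0.197), (0.492, -0.029, 0.197)]
151 [(0.537, -0.031, 0.188), (0.532, -0.026, 0.191), (0.53, -0.03, 0.
[... 1152 characters left out ...]
0.324, 0.0), (0.588, -0.332, -0.003), (0.55, -0.33, 0.0), (0.546, -0.331, 0.0), (0.543, -0.342, -0.005)]
160 [(0.595, -0.322, -0.004), (0.587, -0.303, 0.007), (0.583, -0.306, 0.006), (0.549, -0.323, -0.0), (0.545, -0.329, -0.003), (0.54, -0.32, 0.002)]
161 [(0.591, -0.302, 0.003), (0.588, -0.308, -0.0), (0.584, -0.312, -0.002), (0.548, -0.32, -0.003), (0.543, -0.317, -0.001), (0.541, -0.326, -0.006)]
162 [(0.591, -0.302, -0.002), (0.587, -0.303, -0.002), (0.583, -0.304, -0.002), (0.545, -0.301, 0.002), (0.542, -0.306, 0.0), (0.538, -0.312, -0.003)]
163 [(0.589, -0.291, -0.001), (0.585, -0.293, -0.001), (0.582, -0.297, -0.004), (0.544, -0.297, -0.0), (0.54, -0.297, 0.0), (0.536, -0.297, 0.0)]
```

play_rows(
  motion=[0.0,-0.007,0.0,0,0,0,21,0.0,-0.007,0.0,0,0,0,21,0.0,-0.007,0.03,0,0,0,21,0.0,-0.007,0.06,0,0,0,21,0.0,-0.007,0.08,0,0,0,21,0.0,-0.007,0.08,0,0,0,21],
)

```text
time_s: 2.53
eef_pos: [0.5159, -0.0333, 0.1371]
tcp_rot: [-180.0, -0.0, -0.2]
wrist_force: [-0.4, -0.5, -0.3]
grip_width: 0.24
```

```bash
python3 - <<'E'
from h import *
s=arm.read_state();print(s['eef_pos'],s['tcp_rot'],s['wrist_force'],s['grip_width']*85.4)
c=cap('side','s2.png')
f=cv2.cvtColor(c['frame'],cv2.COLOR_RGB2BGR)
cv2.imwrite('pics/s2c.png',cv2.resize(f[130:205,225:325],None,fx=7,fy=7,interpolation=cv2.INTER_CUBIC))
P=world(c)
for v in range(154,166,1): print(v,[tuple(np.round(P[v,u],3).tolist()) for u in range(267,283,1) if P[v,u,1]>-.1])
E
```

```text
[ 0.51588822 -0.03333271  0.13710001] [-1.79987109e+02 -2.72672422e-02 -1.77725382e-01] [-0.37027111 -0.52413611 -0.27056417] 20.512543428499317
154 [(0.538, -0.034, 0.176), (0.532, -0.02, 0.183), (0.528, -0.02, 0.183), (0.526, -0.025, 0.181), (0.525, -0.042, 0.173), (0.502, -0.025, 0.183), (0.497, -0.018, 0.187), (0.495, -0.026, 0.183), (0.492, -0.031, 0.181)]
155 [(0.537, -0.033, 0.172), (0.533, -0.028, 0.175), (0.529, -0.025, 0.177), (0.525, -0.02, 0.18), (0.524, -0.034, 0.173), (0.501, -0.024, 0.18), (0.498, -0.024, 0.18), (0.495, -0.027, 0.179), (0.492, -0.029, 0.178)]
156 [(0.536, -0.024, 0.173), (0.533, -0.027, 0.172), (0.529, -0.024, 0.174), (0.526, -0.026, 0.173), (0.525, -0.04, 0.166), (0.501, -0.019, 0.178), (0.498, -0.027, 0.175), (0.495, -0.024, 0.176), (0.492, -0.028, 0.174)]
157 [(0.529, -0.025, 0.169), (0.525, -0.022, 0.171), (0.501, -0.019, 0.175), (0.498, -0.025, 0.172), (0.495, -0.025, 0.172), (0.491, -0.024, 0.173)]
158 [(0.528, -0.021, 0.168), (0.526, -0.026, 0.165), (0.501, -0.023, 0.169), (0.498, -0.024, 0.169)]
159 [(0.501, -0.022, 0.166), (0.498, -0.024, 0.165)]
160 []
161 []
162 []
163 []
164 []
165 []
```

View pics/s2c.png

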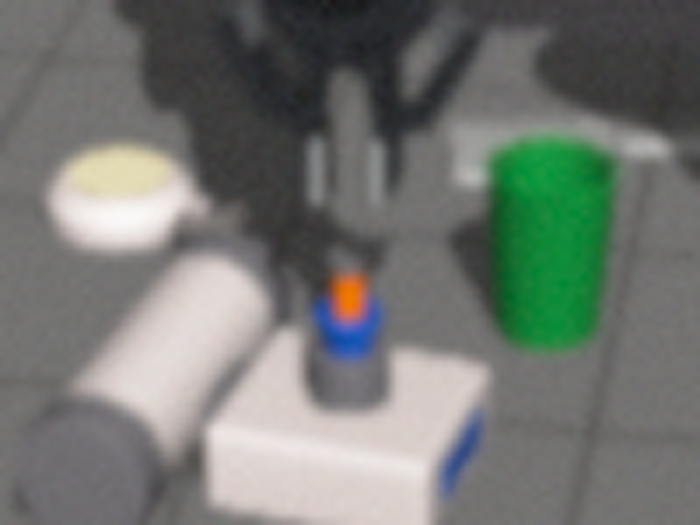

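The tips show in the picture about 28 mm above the reported TCP, so I'll go by feel and check the force at each step. The fingers also sit about 1 mm too far along +x, and I'll correct that.

play_rows(
  motion=[-0.007,0,0.04,0,0,0,21,-0.007,0,0.08,0,0,0,21,-0.007,0,0.12,0,0,0,21,-0.007,0,0.15,0,0,0,21,-0.007,0,0.165,0,0,0,21,-0.007,0,0.165,0,0,0,21],
)

```text
time_s: 3.08
eef_pos: [0.5143, -0.0332, 0.1118]
tcp_rot: [-180.0, 0.0, -0.2]
wrist_force: [-0.9, 0.3, 1.0]
grip_width: 0.251
```

```bash
cat > look.py <<'E'
import sys
from h import *
n=sys.argv[1]
s=arm.read_state();print(s['time_s'],s['eef_pos'],s['tcp_rot'],s['wrist_force'],s['grip_width']*85.4)
c=cap('side',n+'.png')
f=cv2.cvtColor(c['frame'],cv2.COLOR_RGB2BGR)
cv2.imwrite('pics/'+n+'c.png',cv2.resize(f[130:205,225:325],None,fx=7,fy=7,interpolation=cv2.INTER_CUBIC))
E
python3 look.py s3
```

```text
3.0833 [ 0.51434575 -0.03317006  0.11176176] [-1.79974321e+02  4.54333687e-02 -1.71300270e-01] [-0.93896043  0.27257519  0.97256231] 21.418852608821023
```

View pics/s3c.png

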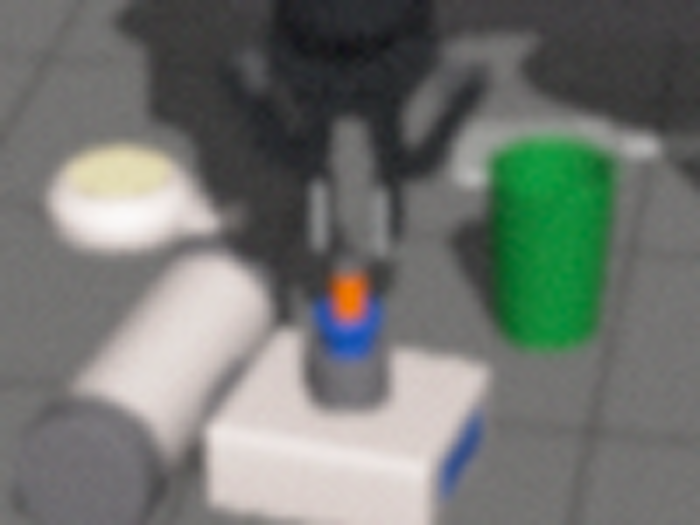

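play_rows(
  motion=[0,0,0.01,0,0,0,21,0,0,0.02,0,0,0,21,0,0,0.03,0,0,0,21,0,0,0.03,0,0,0,21],
)

```text
time_s: 3.47
eef_pos: [0.5146, -0.0332, 0.1075]
tcp_rot: [-180.0, 0.0, -0.2]
wrist_force: [-0.5, 0.1, 0.2]
grip_width: 0.249
```

play_rows(
  motion=[0,0,0.01,0,0,0,21,0,0,0.02,0,0,0,21,0,0,0.03,0,0,0,21,0,0,0.04,0,0,0,21,0,0,0.04,0,0,0,21],
)

```text
time_s: 3.88
eef_pos: [0.5143, -0.0332, 0.1011]
tcp_rot: [-180.0, 0.1, -0.2]
wrist_force: [0.2, 0.4, -0.1]
grip_width: 0.246
```

play_rows(
  motion=[0,0,0.01,0,0,0,21,0,0,0.02,0,0,0,21,0,0,0.03,0,0,0,21,0,0,0.04,0,0,0,21,0,0,0.04,0,0,0,21],
)

```text
time_s: 4.3
eef_pos: [0.5141, -0.0332, 0.0948]
tcp_rot: [-180.0, 0.1, -0.2]
wrist_force: [-0.7, 0.7, 0.5]
grip_width: 0.247
```

```bash
python3 look.py s4
```

```text
4.3 [ 0.51407    -0.03317112  0.09478643] [-1.79969301e+02  7.97139737e-02 -1.76905523e-01] [-0.68507244  0.65984117  0.45571969] 21.091081533764786
```

View pics/s4c.png

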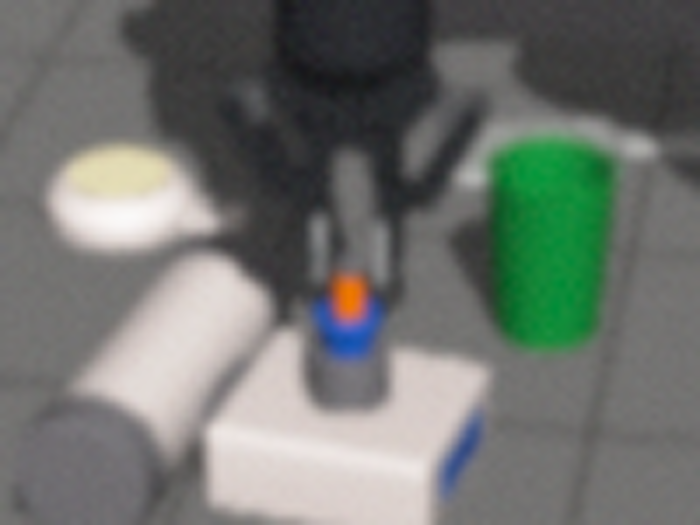

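play_rows(
  motion=[0,0,0.01,0,0,0,21,0,0,0.02,0,0,0,21,0,0,0.03,0,0,0,21,0,0,0.04,0,0,0,21,0,0,0.05,0,0,0,21,0,0,0.06,0,0,0,21,0,0,0.06,0,0,0,21],
)

```text
time_s: 4.93
eef_pos: [0.5138, -0.0331, 0.0855]
tcp_rot: [-180.0, 0.1, -0.2]
wrist_force: [0.9, 0.5, -0.6]
grip_width: 0.245
```

play_rows(
  motion=[0.003,0,0.01,0,0,0,21,0.003,0,0.02,0,0,0,21,0.003,0,0.03,0,0,0,21,0.003,0,0.03,0,0,0,21],
)

```text
time_s: 5.27
eef_pos: [0.514, -0.033, 0.0807]
tcp_rot: [-180.0, 0.1, -0.2]
wrist_force: [-0.4, 1.0, 0.3]
grip_width: 0.244
```

play_rows(
  motion=[0.003,0,0.01,0,0,0,21,0.003,0,0.02,0,0,0,21,0.003,0,0.03,0,0,0,21,0.003,0,0.03,0,0,0,21],
)

```text
time_s: 5.6
eef_pos: [0.5142, -0.033, 0.0758]
tcp_rot: [-180.0, 0.2, -0.2]
wrist_force: [-0.1, 0.3, 0.9]
grip_width: 0.243
```

```bash
python3 look.py s5
```

```text
5.6 [ 0.51419636 -0.032994    0.07578624] [-1.79950863e+02  1.72630521e-01 -1.75057320e-01] [-0.14137873  0.28083488  0.85359443] 20.71050903485703
```

View pics/s5c.png

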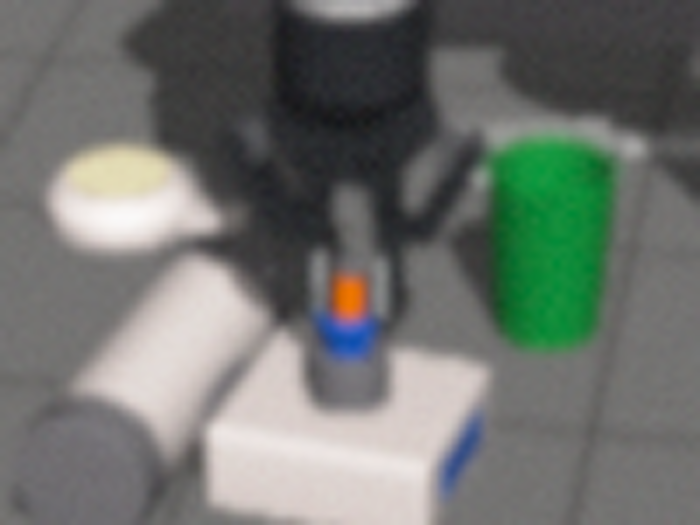

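The fingers are centred on the tube and the tips are almost at the ring. I'll continue in small steps.

play_rows(
  motion=[0.002,0,0.008,0,0,0,21,0.002,0,0.016,0,0,0,21,0.002,0,0.02,0,0,0,21,0.002,0,0.02,0,0,0,21],
)

```text
time_s: 5.98
eef_pos: [0.5148, -0.033, 0.0732]
tcp_rot: [-180.0, 0.1, -0.2]
wrist_force: [0.1, -1.4, 2.7]
grip_width: 0.25
```

play_rows(
  motion=[-0.001,0,0.006,0,0,0,21,-0.001,0,0.012,0,0,0,21,-0.001,0,0.016,0,0,0,21,-0.001,0,0.016,0,0,0,21],
)

```text
time_s: 6.32
eef_pos: [0.5148, -0.033, 0.0711]
tcp_rot: [-180.0, 0.1, -0.2]
wrist_force: [-0.4, 0.8, 4.8]
grip_width: 0.249
```

play_rows(
  motion=[0,0,0.007,0,0,0,21,0,0,0.014,0,0,0,21,0,0,0.021,0,0,0,21,0,0,0.028,0,0,0,21,0,0,0.028,0,0,0,21],
)

```text
time_s: 6.73
eef_pos: [0.5149, -0.033, 0.0676]
tcp_rot: [-180.0, 0.1, -0.2]
wrist_force: [-2.8, 0.4, 10.9]
grip_width: 0.248
```

```bash
python3 - <<'E'
from h import *
for i in range(4):
    arm.capture('side');s=arm.read_state();print(np.round(s['eef_pos'],4),np.round(s['wrist_force'],2))
E
```

```text
[ 0.5149 -0.033   0.0677] [-3.07  0.34  9.89]
[ 0.5149 -0.0331  0.0677] [-3.39  0.65  9.35]
[ 0.5149 -0.033   0.0677] [-2.64  0.76 10.51]
[ 0.5149 -0.033   0.0677] [-3.7   0.73  9.84]
```

play_rows(
  motion=[0,0,0.004,0,0,0,21,0,0,0.008,0,0,0,21,0,0,0.008,0,0,0,20,0,0,0.008,0,0,0,19],
  squeeze=25,
)

```text
time_s: 7.27
eef_pos: [0.5157, -0.0331, 0.0677]
tcp_rot: [-180.0, -0.0, -0.2]
wrist_force: [-1.5, 0.9, 9.3]
grip_width: 0.225
```

```bash
python3 - <<'E'
from h import *
for i in range(3):
    arm.capture('side');s=arm.read_state();print(np.round(s['eef_pos'],4),np.round(s['wrist_force'],2),s['grip_width']*85.4)
E
```

```text
[ 0.5157 -0.0331  0.0677] [-1.51  1.03 10.13] 18.93501683175039
[ 0.5157 -0.0331  0.0677] [-2.54  1.45  9.92] 18.93265674942346
[ 0.5157 -0.0331  0.0677] [-1.8   1.36  8.79] 19.26299018536427
```

play_rows(
  motion=[-0.004,0,0.01,0,0,0,19,-0.004,0,0.016,0,0,0,19,-0.004,0,0.016,0,0,0,19],
)

```text
time_s: 7.67
eef_pos: [0.5158, -0.0331, 0.0664]
tcp_rot: [-180.0, -0.1, -0.2]
wrist_force: [-3.2, 1.0, 10.7]
grip_width: 0.227
```

```bash
python3 - <<'E'
from h import *
for i in range(3):
    arm.capture('side');s=arm.read_state();print(np.round(s['eef_pos'],4),np.round(s['wrist_force'],2),s['grip_width']*85.4)
E
```

```text
[ 0.5158 -0.0331  0.0665] [-2.59  1.05 10.88] 18.990112933453283
[ 0.5158 -0.0331  0.0665] [-2.57  0.89 12.22] 19.040235083713682
[ 0.5158 -0.0331  0.0665] [-2.83  1.27 11.35] 19.129600082764878
```

play_rows(
  motion=[-0.007,0,0.007,0,0,0,18,-0.007,0,0.007,0,0,0,16,-0.007,0,0.007,0,0,0,14,-0.007,0,0.007,0,0,0,12,-0.007,0,0.007,0,0,0,8],
  squeeze=30,
)

```text
time_s: 8.23
eef_pos: [0.5155, -0.0331, 0.0668]
tcp_rot: [-180.0, -0.3, -0.2]
wrist_force: [-2.6, 0.6, 11.5]
grip_width: 0.163
```

```bash
python3 - <<'E'
from h import *
for i in range(3):
    s=arm.read_state();print(np.round(s['eef_pos'],4),np.round(s['wrist_force'],2),s['grip_width']*85.4)
    arm.capture('side')
E
python3 look.py s6
```

```text
[ 0.5155 -0.0331  0.0668] [-2.63  0.62 11.54] 13.92964237846684
[ 0.5155 -0.0332  0.0668] [-3.34  1.28 10.69] 14.08436849191649
[ 0.5155 -0.0332  0.0667] [-2.45  0.22 10.26] 14.102174714557918
8.3833 [ 0.5155301  -0.03316805  0.06677381] [ 1.79998548e+02 -2.54931862e-01 -1.52922795e-01] [-1.83829219  1.28303844 10.26245617] 14.349562703862281
```

View pics/s6c.png

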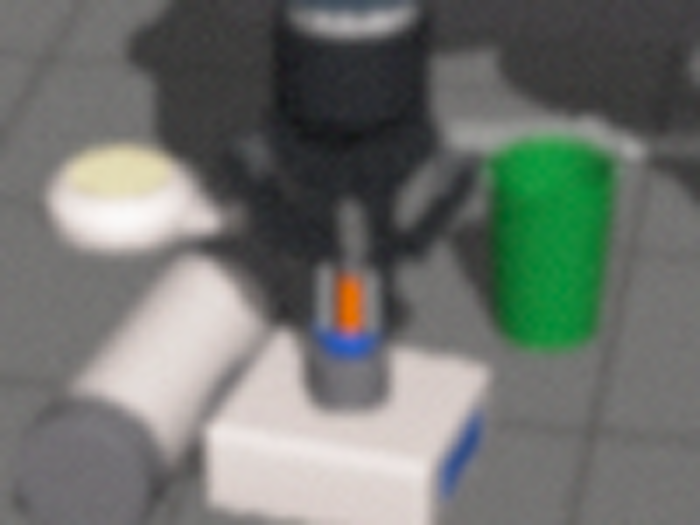

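The grip is on the tube (14.3 mm) and the ring is down, but only about 6.5 mm by force. Before lifting I'll ease the grip, press slightly deeper and close again.

play_rows(
  motion=[-0.002,0,0.007,0,0,0,17,-0.002,0,0.007,0,0,0,17,-0.002,0,0.012,0,0,0,17,-0.002,0,0.016,0,0,0,17,-0.002,0,0.016,0,0,0,17],
)

```text
time_s: 8.85
eef_pos: [0.5166, -0.0332, 0.0659]
tcp_rot: [180.0, -0.4, -0.1]
wrist_force: [-2.1, 1.4, 11.9]
grip_width: 0.204
```

```bash
python3 - <<'E'
from h import *
for i in range(4):
    s=arm.read_state();print(np.round(s['eef_pos'],4),np.round(s['wrist_force'],2),s['grip_width']*85.4)
    arm.capture('side')
E
```

```text
[ 0.5166 -0.0332  0.0659] [-2.11  1.4  11.94] 17.39383023666671
[ 0.5166 -0.0332  0.0659] [-1.55  1.71 11.89] 16.83560272162102
[ 0.5166 -0.0332  0.066 ] [-1.86  1.8  11.83] 17.16614247301927
[ 0.5166 -0.0332  0.066 ] [-1.8   0.44 12.65] 16.731795588480605
```

play_rows(
  motion=[-0.004,0,0.009,0,0,0,15,-0.004,0,0.009,0,0,0,12,-0.004,0,0.009,0,0,0,8,-0.004,0,0.009,0,0,0,8],
  squeeze=40,
)

```text
time_s: 9.38
eef_pos: [0.5158, -0.0332, 0.0658]
tcp_rot: [180.0, -0.4, -0.1]
wrist_force: [-4.1, 0.8, 13.1]
grip_width: 0.161
```

```bash
python3 - <<'E'
from h import *
for i in range(2):
    s=arm.read_state();print(np.round(s['eef_pos'],4),np.round(s['wrist_force'],2),s['grip_width']*85.4)
    arm.capture('side')
go((.5155,-.0332,.069),(180,0,0))
E
```

```text
[ 0.5158 -0.0332  0.0658] [-4.13  0.81 13.08] 13.757415885373447
[ 0.5158 -0.0332  0.0658] [-4.43  0.76 13.92] 14.119246449564642
t [-0.0019  0.0001 -0.0213] w [ 0.0009 -0.0148 -0.0048] pos [ 0.5158 -0.0332  0.0658] rpy [ 1.7997e+02 -4.4000e-01 -1.4000e-01]
```

Pressed to about 13 N, which is close to the stop, and gripped. I'll lift a few millimetres first and check.

play_rows(
  motion=[0,0,-0.01,0,0,0,8,0,0,-0.02,0,0,0,8,0,0,-0.03,0,0,0,8,0,0,-0.03,0,0,0,8],
)

```text
time_s: 9.82
eef_pos: [0.5174, -0.0332, 0.0706]
tcp_rot: [180.0, -0.6, -0.1]
wrist_force: [3.6, 0.1, -0.2]
grip_width: 0.162
```

```bash
python3 look.py s7
```

```text
9.8167 [ 0.51743587 -0.03319011  0.07058562] [ 1.79991834e+02 -6.13082451e-01 -1.37636337e-01] [ 3.64440367  0.13756828 -0.23472263] 13.816502041207734
```

View pics/s7c.png

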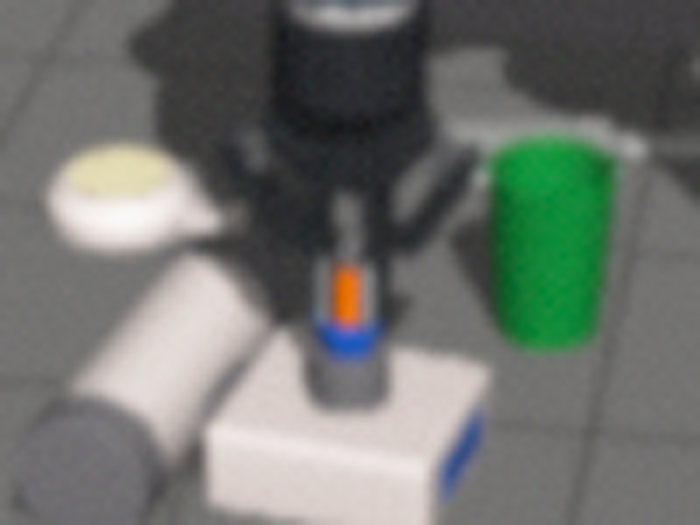

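play_rows(
  motion=[-0.005,0,-0.03,0,-0.01,0,8,-0.01,0,-0.06,0,-0.02,0,8,-0.01,0,-0.1,0,-0.02,0,8,-0.01,0,-0.15,0,-0.02,0,8,-0.01,0,-0.2,0,-0.02,0,8,-0.01,0,-0.2,0,-0.02,0,8],
)

```text
time_s: 10.37
eef_pos: [0.5156, -0.0333, 0.1016]
tcp_rot: [180.0, -0.0, -0.1]
wrist_force: [-0.5, -0.4, 0.5]
grip_width: 0.162
```

```bash
python3 look.py s8
```

```text
10.3667 [ 0.51564948 -0.03333963  0.10156322] [ 1.79963039e+02 -1.70746429e-02 -1.37892280e-01] [-0.4749968  -0.35570149  0.5080772 ] 13.867547455106786
```

View pics/s8c.png

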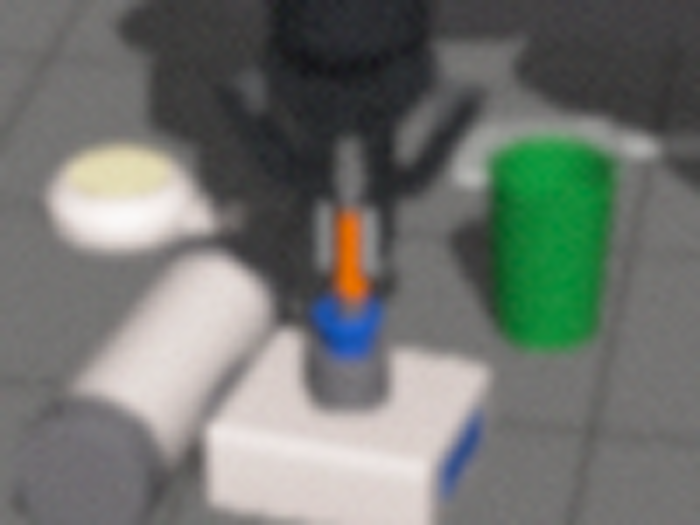

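play_rows(
  motion=[0,0,-0.08,0,0,0,8,0,0,-0.16,0,0,0,8,0,0,-0.26,0,0,0,8,0,0,-0.36,0,0,0,8,0,0,-0.4,0,0,0,8,0,0,-0.4,0,0,0,8],
)

```text
time_s: 10.92
eef_pos: [0.5158, -0.0334, 0.1621]
tcp_rot: [179.9, -0.1, -0.1]
wrist_force: [0.8, 0.1, -0.6]
grip_width: 0.165
```

```bash
python3 look.py s9; python3 - <<'E'
from h import *
c=cap('top','t9.png');P=world(c)
f=cv2.cvtColor(c['frame'],cv2.COLOR_RGB2BGR);cv2.imwrite('pics/t9c.png',cv2.resize(f[110:250,140:320],None,fx=4,fy=4,interpolation=cv2.INTER_CUBIC))
# ramekin refined: white rim
u0,v0=189,180
h=cv2.cvtColor(c['frame'],cv2.COLOR_RGB2HSV);sub=((h[...,1]<60)&(h[...,2]>130)).astype(np.uint8);m=np.zeros_like(sub);m[v0-20:v0+20,u0-20:u0+20]=sub[v0-20:v0+20,u0-20:u0+20]
ys,xs=np.nonzero(m);(cx,cy),r=cv2.minEnclosingCircle(np.stack([xs,ys],1).astype(np.float32));print(cx,cy,r,ray(c,cx,cy,.04))
go((.55,.10,.18),(180,0,20)); go((.58,.295,.18),(180,0,20))
s=np.load('pics/side0.png.npz');Q=world(s).reshape(-1,3);q=Q[(Q[:,2]>.032)&(Q[:,2]<.05)&(np.hypot(Q[:,0]-.58,Q[:,1]-.295)<.06)];print(cv2.minEnclosingCircle(q[:,:2].astype(np.float32)))
E
```

```text
10.9167 [ 0.51575043 -0.03339944  0.16211031] [ 1.79942630e+02 -8.09576892e-02 -1.42121010e-01] [ 0.78735509  0.06770777 -0.63647588] 14.093246931961678
188.5 179.5 27.57726287841797 [0.58468122 0.29341147 0.04      ]
t [ 0.2322 -0.8886 -0.1315] w [ 5.000e-04  2.300e-03 -6.714e-01] pos [ 0.5148 -0.0332  0.1604] rpy [ 1.7997e+02  6.0000e-02 -1.4000e-01]
t [ 0.429  -2.1891 -0.1324] w [ 5.000e-04  2.300e-03 -6.714e-01] pos [ 0.5148 -0.0332  0.1604] rpy [ 1.7997e+02  6.0000e-02 -1.4000e-01]
((0.5805197954177856, 0.2913597524166107), 0.04685443639755249)
```

View pics/s9c.png

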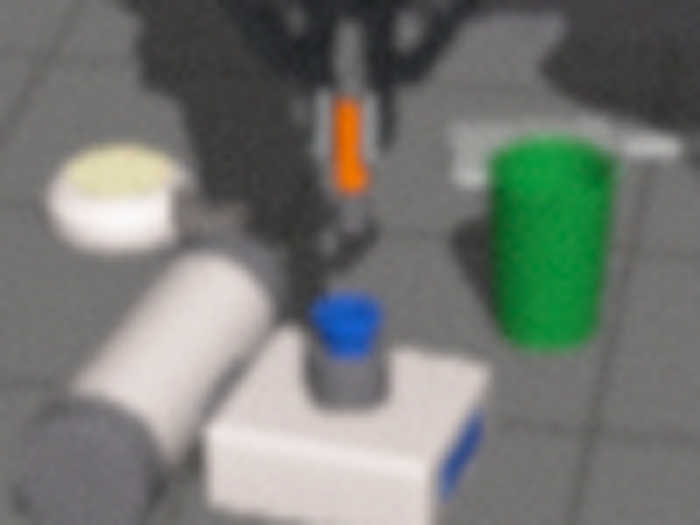

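View pics/t9c.png

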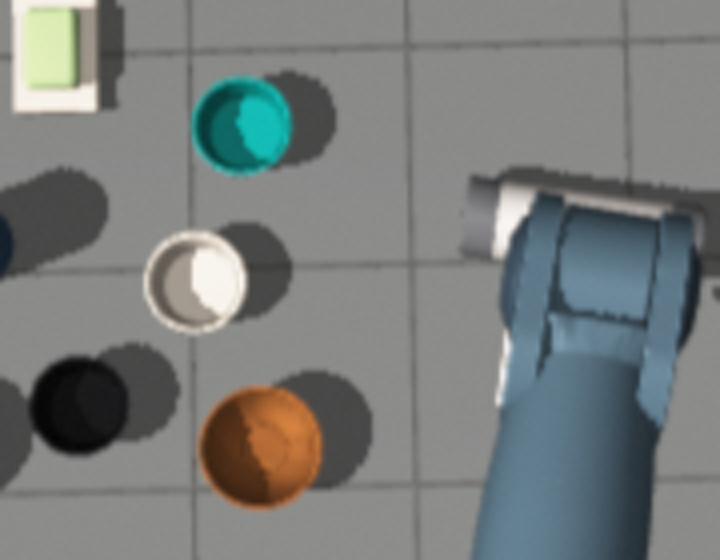

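play_rows(
  motion=[0.1,-0.2,-0.05,0,0,-0.15,8,0.2,-0.45,-0.1,0,0,-0.3,8,0.23,-0.7,-0.1,0,0,-0.5,8,0.23,-0.89,-0.1,0,0,-0.67,8,0.23,-0.89,-0.1,0,0,-0.67,8,0.23,-0.89,-0.1,0,0,-0.67,8],
)

```text
time_s: 11.52
eef_pos: [0.5485, 0.1014, 0.1737]
tcp_rot: [-180.0, 0.2, 20.1]
wrist_force: [-0.6, 0.2, -0.3]
grip_width: 0.16
```

```bash
python3 - <<'E'
from h import *
c=np.load('pics/s9.png.npz');P=world(c)
for v in range(140,168): print(v,c['frame'][v,274],P[v,274].round(3))
go((.565,.20,.18),(180,0,20)); go((.581,.293,.18),(180,0,20))
E
```

```text
140 [103 102 102] [ 0.602 -0.502  0.002]
141 [107 104 106] [ 0.518 -0.041  0.222]
142 [110 105 107] [ 0.515 -0.025  0.226]
143 [126 103  96] [ 0.517 -0.034  0.219]
144 [166 103  72] [ 0.517 -0.036  0.214]
145 [208 108  29] [ 0.516 -0.028  0.214]
146 [222 105   0] [ 0.517 -0.033  0.208]
147 [226 110   0] [ 0.517 -0.037  0.202]
148 [227 112   0] [ 0.516 -0.029  0.202]
149 [226 108   0] [ 0.516 -0.03   0.198]
150 [226 110   0] [ 0.516 -0.032  0.193]
151 [225 109   0] [ 0.517 -0.034  0.189]
152 [226 111   0] [ 0.516 -0.032  0.186]
153 [226 113   0] [ 0.516 -0.029  0.184]
154 [228 113   0] [ 0.517 -0.036  0.176]
155 [227 113   0] [ 0.516 -0.032  0.175]
156 [209 108  37] [ 0.516 -0.027  0.173]
157 [159 100  75] [ 0.517 -0.036  0.165]
158 [119 102  96] [ 0.516 -0.031  0.163]
159 [107 104 106] [ 0.517 -0.032  0.159]
160 [107 105 106] [ 0.516 -0.03   0.156]
161 [104 101 104] [ 0.515 -0.022  0.157]
162 [102  99 103] [ 0.517 -0.032  0.147]
163 [83 79 81] [ 0.565 -0.297 -0.002]
164 [72 69 71] [ 0.564 -0.293 -0.004]
165 [64 62 62] [ 0.561 -0.274  0.002]
166 [67 66 66] [ 0.559 -0.264  0.003]
167 [73 69 68] [ 0.557 -0.252  0.004]
t [ 0.3289 -0.5795 -0.0432] w [-0.0006  0.0079  0.0029] pos [0.5485 0.1014 0.1737] rpy [-179.98    0.24   20.09]
t [ 0.6421 -1.1252 -0.0444] w [-0.0006  0.0079  0.0029] pos [0.5485 0.1014 0.1737] rpy [-179.98    0.24   20.09]
```

play_rows(
  motion=[0.15,-0.27,0,0,0,0,8,0.3,-0.52,0,0,0,0,8,0.45,-0.77,0,0,0,0,8,0.55,-0.95,0,0,0,0,8,0.55,-0.95,0,0,0,0,8,0.55,-0.95,0,0,0,0,8],
)

```text
time_s: 12.02
eef_pos: [0.5767, 0.2639, 0.1718]
tcp_rot: [180.0, 0.4, 20.2]
wrist_force: [-0.9, -1.1, -1.1]
grip_width: 0.165
```

```bash
python3 - <<'E'
from h import *
go((.581,.293,.15),(180,0,20))
c=cap('side','s10.png');P=world(c)
f=cv2.cvtColor(c['frame'],cv2.COLOR_RGB2BGR);cv2.imwrite('pics/s10c.png',cv2.resize(f[150:290,140:320],None,fx=4,fy=4,interpolation=cv2.INTER_CUBIC))
print(proj(c,(.581,.293,.04)))
E
```

```text
t [ 0.0948 -0.1719  0.1447] w [0.0006 0.0122 0.0051] pos [0.5767 0.2639 0.1718] rpy [179.98   0.36  20.15]
(np.float64(233.8831132373811), np.float64(242.78514929776577))
```

View pics/s10c.png

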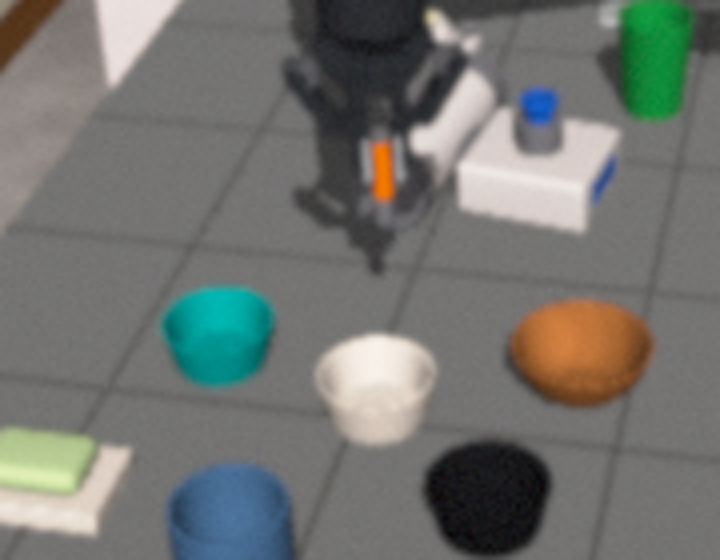

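play_rows(
  motion=[0.05,-0.09,0,0,0.01,0,8,0.095,-0.172,0.1,0,0.012,0,8,0.095,-0.172,0.25,0,0.012,0,8,0.095,-0.172,0.4,0,0.012,0,8,0.095,-0.172,0.4,0,0.012,0,8],
)

```text
time_s: 12.48
eef_pos: [0.5776, 0.289, 0.1071]
tcp_rot: [180.0, 0.5, 19.9]
wrist_force: [-1.5, -0.4, -1.2]
grip_width: 0.164
```

```bash
cat > plan.py <<'E'
from h import *
def plan(footoff,z,a,off=.016):
    s=arm.read_state();Rd=R.from_euler('xyz',(180,0,20),degrees=True);ty=Rd.apply([0,1,0])
    Rt=Rd*R.from_rotvec([a,0,0],degrees=True)
    foot=np.array([.581,.293,z])-footoff*ty
    p=foot-off*Rt.apply([0,0,1])
    r0=R.from_euler('xyz',s['tcp_rot'],degrees=True)
    print('foot now',s['eef_pos']+off*r0.apply([0,0,1]),'pos',s['eef_pos'],s['tcp_rot'],s['wrist_force'])
    print('t',np.round(r0.inv().apply(p-s['eef_pos'])/.15,4),'w',np.round((r0.inv()*Rt).as_rotvec(degrees=True)/30,4))
E
python3 - <<'E'
from plan import *
plan(.012,.06,15);plan(.012,.016,15)
E
```

```text
foot now [0.57749094 0.28894427 0.09106361] pos [0.57761984 0.28900574 0.10706297] [179.95035714   0.50899368  19.92382257] [-1.45011509 -0.41987569 -1.17018958]
t [ 0.0321 -0.0699  0.2104] w [ 0.5016  0.0165 -0.0047]
foot now [0.57749094 0.28894427 0.09106361] pos [0.57761984 0.28900574 0.10706297] [179.95035714   0.50899368  19.92382257] [-1.45011509 -0.41987569 -1.17018958]
t [ 0.0347 -0.0702  0.5037] w [ 0.5016  0.0165 -0.0047]
```

play_rows(
  motion=[0.03,-0.07,0.05,0.15,0.016,0,8,0.03,-0.07,0.1,0.3,0.016,0,8,0.032,-0.07,0.15,0.45,0.016,0,8,0.032,-0.07,0.2,0.5,0.016,0,8,0.032,-0.07,0.21,0.5,0.016,0,8,0.032,-0.07,0.21,0.5,0.016,0,8],
)

```text
time_s: 12.98
eef_pos: [0.5785, 0.2989, 0.0757]
tcp_rot: [-165.1, 0.1, 19.7]
wrist_force: [-0.3, 0.6, 0.5]
grip_width: 0.165
```

```bash
python3 - <<'E'
from plan import *
plan(.012,.035,15);plan(.012,.016,15)
c=cap('side','s11.png');P=world(c)
f=cv2.cvtColor(c['frame'],cv2.COLOR_RGB2BGR);cv2.imwrite('pics/s11c.png',cv2.resize(f[170:270,170:300],None,fx=5,fy=5,interpolation=cv2.INTER_CUBIC))
E
```

```text
foot now [0.57704709 0.30279759 0.06027462] pos [0.57845968 0.29892898 0.07573549] [-1.65084278e+02  9.19960536e-02  1.97139185e+01] [-0.33963821  0.57699716  0.48895292]
t [0.0026 0.0342 0.1653] w [ 0.0028  0.0005 -0.01  ]
foot now [0.57704709 0.30279759 0.06027462] pos [0.57845968 0.29892898 0.07573549] [-1.65084278e+02  9.19960536e-02  1.97139185e+01] [-0.33963821  0.57699716  0.48895292]
t [0.0028 0.0668 0.2877] w [ 0.0028  0.0005 -0.01  ]
```

View pics/s11c.png

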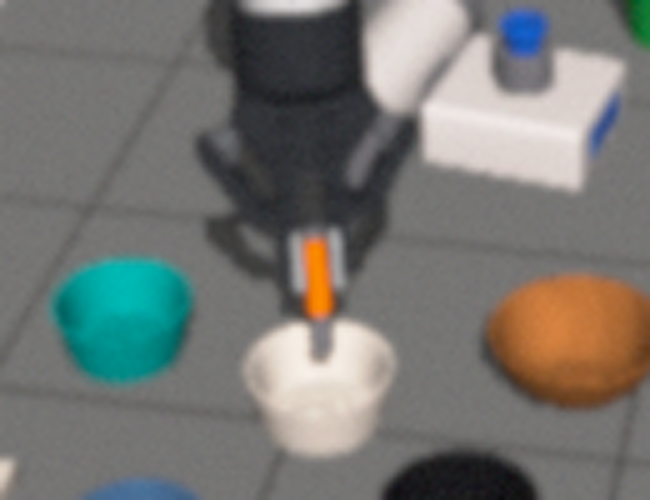

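The foot is over the ramekin at crop (320,358), tilted as intended. Lowering now.

play_rows(
  motion=[0.002,0.012,0.06,0,0,0,8,0.002,0.024,0.11,0,0,0,8,0.002,0.034,0.16,0,0,0,8,0.002,0.044,0.2,0,0,0,8,0.002,0.054,0.24,0,0,0,8,0.002,0.06,0.265,0,0,0,8,0.002,0.06,0.265,0,0,0,8],
)

```text
time_s: 13.62
eef_pos: [0.5773, 0.3013, 0.0342]
tcp_rot: [-165.1, 0.1, 19.8]
wrist_force: [0.3, -1.2, -0.1]
grip_width: 0.163
```

```bash
python3 - <<'E'
from plan import *
plan(.012,.016,15)
c=cap('side','s12.png');P=world(c)
f=cv2.cvtColor(c['frame'],cv2.COLOR_RGB2BGR);cv2.imwrite('pics/s12c.png',cv2.resize(f[170:270,170:300],None,fx=5,fy=5,interpolation=cv2.INTER_CUBIC))
E
```

```text
foot now [0.57588432 0.30511947 0.01872042] pos [0.57731844 0.30125646 0.03418071] [-1.65076675e+02  1.49975092e-01  1.98045000e+01] [ 0.27332613 -1.16418872 -0.05253584]
t [0.0043 0.0121 0.0156] w [ 0.0025  0.0031 -0.0076]
```

View pics/s12c.png

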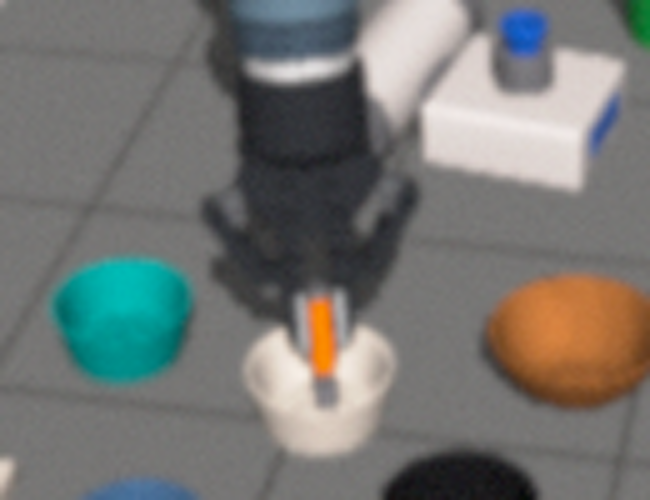

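play_rows(
  motion=[0.004,0.006,0.015,0,0,0,8,0.004,0.012,0.03,0,0,0,8,0.004,0.012,0.04,0,0,0,8,0.004,0.012,0.04,0,0,0,8,0.004,0.012,0.04,0,0,0,8],
)

```text
time_s: 14.08
eef_pos: [0.5784, 0.3013, 0.0286]
tcp_rot: [-165.1, 0.1, 19.8]
wrist_force: [-0.3, -0.2, -0.2]
grip_width: 0.162
```

```bash
python3 - <<'E'
from plan import *
plan(.012,.012,15)
E
```

```text
foot now [0.57695911 0.30519801 0.01317038] pos [0.57837967 0.30132958 0.02863057] [-1.65074801e+02  9.77763338e-02  1.97973166e+01] [-0.32933317 -0.17570423 -0.17957152]
t [-0.0025  0.0076  0.0061] w [ 0.0025  0.0014 -0.0074]
```

play_rows(
  motion=[0,0,0,0,0,0,20,0,0,0,0,0,0,30,0,0,0,0,0,0,40,0,0,0,0,0,0,45,0,0,0,0,0,0,45,0,0,0,0,0,0,45],
)

```text
time_s: 14.58
eef_pos: [0.5784, 0.3013, 0.0287]
tcp_rot: [-165.1, 0.1, 19.8]
wrist_force: [-1.0, -0.5, 0.2]
grip_width: 0.527
```

```bash
python3 - <<'E'
from plan import *
c=cap('side','s13.png');P=world(c);print(arm.read_state())
f=cv2.cvtColor(c['frame'],cv2.COLOR_RGB2BGR);cv2.imwrite('pics/s13c.png',cv2.resize(f[170:270,170:300],None,fx=5,fy=5,interpolation=cv2.INTER_CUBIC))
E
```

```text
{'time_s': 14.6333, 'joints': array([1.42801817e+01, 3.64109101e+01, 9.37408246e-03, 5.51589345e+01,
       1.48477248e+01, 8.42956619e+01]), 'qvel': array([ 0.00769343,  0.14171844, -0.00407015, -0.11964683, -0.01513004,
       -0.07210429]), 'joint_torque': array([-2.27575896e-03, -5.54111695e+01,  2.42523479e+01,  2.56904466e-01,
        9.20528322e-01,  5.01509396e-05]), 'eef_pos': array([0.57840476, 0.30135786, 0.02867882]), 'tcp_rot': array([-1.65072621e+02,  9.37637273e-02,  1.97934607e+01]), 'wrist_force': array([-0.14056981, -0.07794451,  0.59387485]), 'torque': array([-0.21924783, -0.06213946,  0.01492494]), 'grip_width': 0.5271769679746052}
```

View pics/s13c.png

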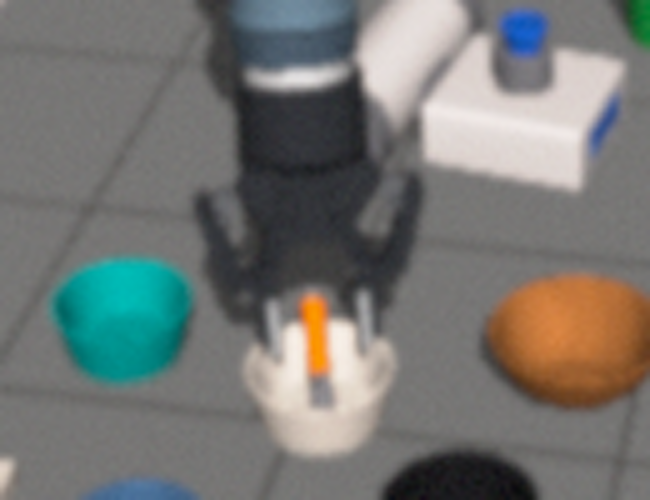

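play_rows(
  motion=[0,0,0,0,0,0,45,0,0,-0.08,0,0,0,45,0,0,-0.2,0,0,0,45,0,0,-0.4,0,0,0,45,0,0,-0.6,0,0,0,45,0,0,-0.8,0,0,0,45,0,0,-0.95,0,0,0,45,0,0,-0.95,0,0,0,45,0,0,-0.95,0,0,0,45],
)

```text
time_s: 15.38
eef_pos: [0.5925, 0.2669, 0.168]
tcp_rot: [-165.1, -0.1, 19.8]
wrist_force: [-0.2, -0.9, -0.4]
grip_width: 0.53
```

```bash
python3 - <<'E'
from plan import *
for n in('side','top'):
    c=cap(n,n+'14.png')
    f=cv2.cvtColor(c['frame'],cv2.COLOR_RGB2BGR)
    x,y=(170,170) if n=='side' else (140,130)
    cv2.imwrite('pics/'+n+'14c.png',cv2.resize(f[y:y+100,x:x+130],None,fx=5,fy=5,interpolation=cv2.INTER_CUBIC))
    P=world(c);fr=c['frame'].astype(int)
    o=(fr[...,0]-fr[...,2]>110)&(np.hypot(P[...,0]-.581,P[...,1]-.293)<.06)
    print(n,o.sum(),P[o].min(0) if o.any() else'',P[o].max(0) if o.any() else'')
print(arm.read_state()['eef_pos'],arm.read_state()['wrist_force'])
E
```

```text
side 65 [0.58150459 0.24837292 0.0268158 ] [0.60437154 0.28684034 0.05897806]
top 0  
[0.59035341 0.26684628 0.16517762] [ 0.60505931  0.27138116 -0.24628988]
```

View pics/side14c.png

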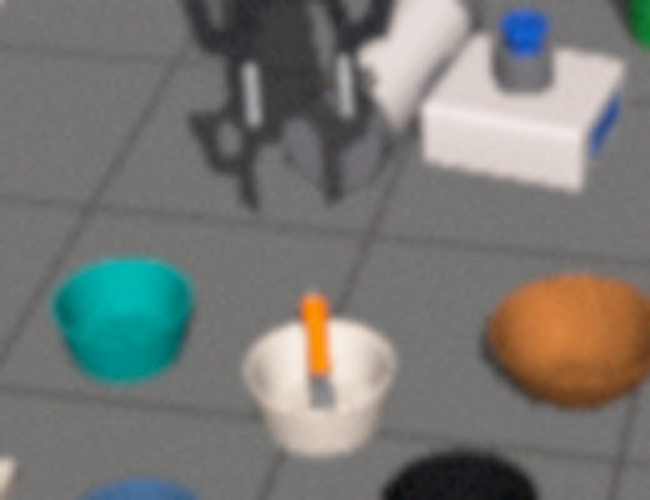

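View pics/top14c.png

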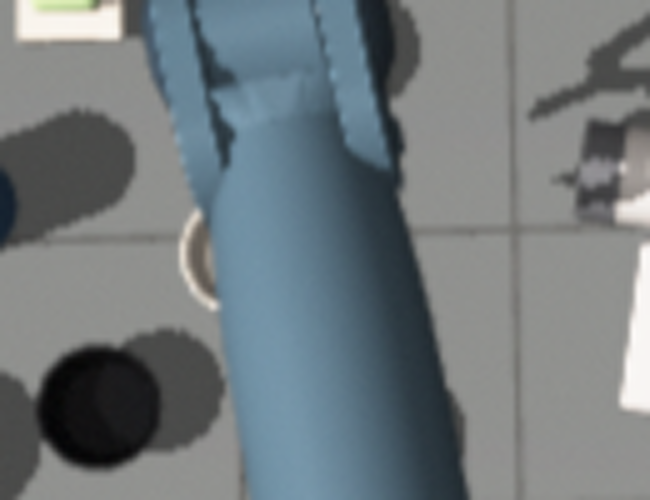

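The tube leans on the far rim inside the ramekin, and the blue ring is up. I'll back off further and check that it is still.

play_rows(
  motion=[0.2,0.3,-0.2,0,0,0,45,0.3,0.6,-0.3,0,0,0,45,0.3,0.9,-0.4,0,0,0,45,0.3,1.0,-0.4,0,0,0,45,0.3,1.0,-0.4,0,0,0,45,0.3,1.0,-0.4,0,0,0,45],
)

```text
time_s: 15.98
eef_pos: [0.6873, 0.1285, 0.1812]
tcp_rot: [-165.0, 0.4, 19.6]
wrist_force: [-0.3, 0.9, -0.2]
grip_width: 0.53
```

```bash
python3 - <<'E'
from plan import *
for k in (0,1):
  for n in('side','top'):
    c=cap(n,n+'15_%d.png'%k)
    f=cv2.cvtColor(c['frame'],cv2.COLOR_RGB2BGR)
    x,y=(170,170) if n=='side' else (140,130)
    cv2.imwrite('pics/'+n+'15c.png',cv2.resize(f[y:y+100,x:x+130],None,fx=5,fy=5,interpolation=cv2.INTER_CUBIC))
    P=world(c);fr=c['frame'].astype(int)
    o=(fr[...,0]-fr[...,2]>110)&(np.hypot(P[...,0]-.581,P[...,1]-.293)<.06)
    print(n,o.sum(),P[o].min(0) if o.any() else'',P[o].max(0) if o.any() else'')
    if n=='side':
        b=(fr[...,2]-fr[...,0]>60)&(np.hypot(P[...,0]-.516,P[...,1]+.033)<.03);print('ring',P[b][:,2].max(),np.nonzero(b)[0].min())
a=np.load('pics/side0.png.npz')['frame'].astype(int);fr=a;P=world(np.load('pics/side0.png.npz'));b=(fr[...,2]-fr[...,0]>60)&(np.hypot(P[...,0]-.516,P[...,1]+.033)<.03);print('ring0',P[b][:,2].max(),np.nonzero(b)[0].min())
s=arm.read_state();print(s['eef_pos'],s['wrist_force'],s['time_s'])
E
```

```text
side 65 [0.58125932 0.24689708 0.02545277] [0.60290843 0.28788185 0.05658857]
ring 0.10099062199515896 172
top 39 [0.57900512 0.25324045 0.0272829 ] [0.5985514  0.2900002  0.06377375]
side 63 [0.58089058 0.24974895 0.02701874] [0.60341159 0.28489881 0.05963224]
ring 0.10207216331793723 172
top 39 [0.57843018 0.25286704 0.03058433] [0.59863949 0.28949572 0.06602732]
ring0 0.09974317181332948 173
[0.68598912 0.13299636 0.18383399] [-0.29281429  0.55940383 -0.13172869] 16.1833
```

View pics/side15_1.png

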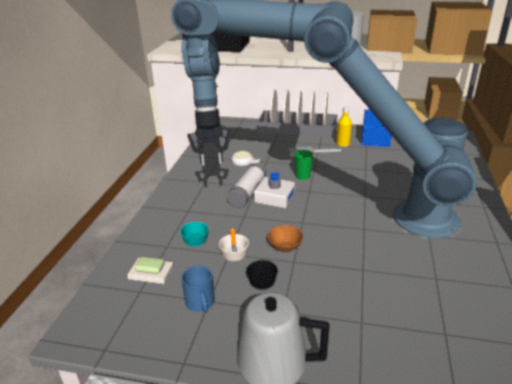

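View pics/top15_1.png

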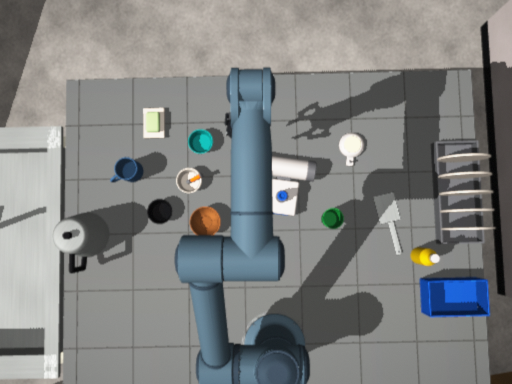

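```bash
python3 - <<'E'
from rig import arm
print(arm.job_done())
E
```

```text
the job is handed in; nothing more can be done
None
```

The stub tube is out of the port and lying in the white ramekin, and I handed the job in at about 16 s; no verdict was given.

**What I did:** I straddled the tube and felt the ring. I pressed it to a reading of about 13 N (13.9 N at most, against the 20 N limit), gripped the tube while the ring was down, and drew it straight up. It came out without the wrist force rising. I lowered it at a 15° tilt until the foot was about 13 mm above the tile, inside the ramekin, and only then let go and backed off.

**Last checks:**
- **Tube:** it leans on the ramekin's rim and did not move between two pictures about 0.1 s apart. Its middle is roughly 15 mm from the ramekin's axis and 35 mm up; this is my estimate from the images.
- **Ring:** it is back at its starting height within camera accuracy (about 2 mm), which is coarser than the 1.5 mm the task asks for.
- **Surroundings:** the ramekin stands upright, and the bowl, tumbler, scraper, mug and light look unmoved in the images. The arm is well clear of everything.

**What disagreed:**
- **Fingertips:** they showed about 28 mm above the reported TCP, so I went by the images and by feel.
- **First press:** it reached only about 6.5 mm by force, so I eased the grip, pressed deeper and closed again before lifting.

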